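Hold the bench interlock key turned

TASK

Release the test bench's interlock: slide the red grip of the key-switch cover to its end stop so that the keyhole is free, take the orange key from its stand, put it in the keyhole and wiggle it past the sticky pins until it is fully home. Then turn it a quarter turn clockwise to its stop and keep holding it there against its return spring: finish with the key still gripped and turned, do not let go. Leave the other things on the bench where they are.

Things in the scene. Friction and masses are not known exactly. Their poses are not given: they have to be found in the camera images.
- lock: fixed grey key-switch box, 100 mm along its x, 140 mm along its y, 58 mm high; origin under its centre, z up, +y is the way the cover opens. On its top: two guide rails beside the cover, up to 5 mm above the lock's face, and two small lamps at the +y end
- keyhole (a point): centre of the keyhole mouth, level with the lock's face, 60 mm above the bench, 30 mm from the box's middle towards its -y; axes as the box's. The slot is 27 mm long along the box's x, 6.6 mm wide, slightly bevelled, 40 mm deep, in a brass cylinder that turns with the key
- pins_upper (a point): on the keyhole's axis, top of the first of two pairs of fixed round brass pins that cross the slot near its ends, 8 mm below the face. It stops the key's foot unless the key is turned about 0.4 rad clockwise (seen from above). Rocking the key 0.42 rad each way under a light push takes it past both pairs
- pins_lower (a point): on the keyhole's axis, top of the second pair of pins, 23.5 mm below the face; it stops the key's foot unless the key is turned about 0.4 rad anticlockwise. The pins are 3.5 mm thick; between the pairs and below them the foot is free to turn
- cover_grip (a point): centre of the red grip on the keyhole's sliding steel cover: upright tab 26 mm along the box's x, 9 mm along the box's y (the sliding direction), 18 mm high; its middle is 14 mm above the lock's face, its foot 5 mm above the face. With the cover shut it is 18 mm from the keyhole towards the box's +y
- cover (a joint): the cover's slide in m: 0 shut over the keyhole, 0.045 at its end stop, keyhole free; opens towards the box's +y, friction about 1.5 N, stays where it is left
- cylinder (a joint): the lock cylinder's angle in rad: 0 at rest (slot along the box's x), positive clockwise seen from above, stops at -0.5 and 1.5 (the quarter turn); a spring (0.06 N m/rad, so 0.09 N m at the quarter) brings it back to 0. The key has about 0.1 rad of play in the slot
- key_bow (a point): centre of the key's orange plastic bow (flat head), 34 mm along the key's x, 9 mm thick along the key's y, 30 mm high. The key is 86 mm long and stands upright in its stand, foot down, bow on top; z points up the key. The bow's centre is 71 mm above the key's foot (15 mm below the top, 15 mm above the bow's lower edge). Weight about 50 g; the key is the same turned by half a turn
- key_foot (a point): middle of the key's lowest face. The steel blade is 9 mm wide and 4 mm thick; its foot is a cross bit 24 mm wide along the key's x, 4 mm thick, 6 mm high, that must reach the bottom of the 40 mm deep slot
- key_stand: fixed black stand for the key, 50 x 60 mm, 28 mm high, on a 64 x 76 mm rubber foot; origin under its centre. The key's foot stands 8 mm above the bench in a 27 mm x 6 mm slot along the stand's x, 20 mm deep
- multimeter: the yellow multimeter, a loose bystander to be left alone
- mouse: the black mouse, a loose bystander to be left alone
- hard_drive: the white hard drive, a loose bystander to be left alone
- solder: the solder spool, a loose bystander to be left alone
- paste: the white jar, a loose bystander to be left alone
- yellow_driver: the yellow screwdriver, a loose bystander to be left alone
- stick: the red USB stick, a loose bystander to be left alone
- marker_1: the white marker with a blue cap, a loose bystander to be left alone

How it is judged:
By the outcome, as a careful person would: the job done as asked, in the order asked, and still so for the second after the job is handed in, while the arm keeps its last pose, push and grip.
It also fails if it takes over 67 s, if anything falls off the work surface, if the arm or the gripper's body presses on something with over 40 N, if the wrist force passes 120 N, or if a joint passes its speed limit or range.

ROBOT

A 6-joint arm with a two-finger parallel gripper is mounted at the origin on a cart in front of the work surface, level with it; the furniture and walls round the work are solid. World frame = base frame: x ahead of the robot, y to its left, z up, the work surface at z = 0. Lengths are in m, angles in rad, forces in N, time in s.
With the tool pointing down it reaches from about 0.3 to 0.875 m from the base axis. Payload 6.4 kg.
Tool frame: the origin (TCP) lies at the very end of the fingers, on their centre line; the grasp point (between the pads) lies 19 mm behind it; z points along the fingers, y is the line along which they close (so a half turn about z gives the same grasp; the last joint's range is limited). The gripper opens to 85 mm and grips with 20 to 120 N. Pads are 22 mm wide; open, the fingers measure 114 mm over their backs; the gripper's body (76 mm by 85 mm) begins 54 mm behind the grasp point. The pads swing forward as they close: fully open they stand 13 mm farther back than shut.
Start: joints at [-1.321, 0.181, 1.607, -0, 1.354, -0.206], TCP at [0.253, -0.516, 0.231] pointing down, gripper open.
Joint ranges: [-2.99, 2.99], [-0.89, 2.07], [0.3, 2.58], [-1.14, 4.28], [0, 2.63], [-3.12, 3.12]. Speed limits (rad/s): [2.57, 2.57, 3.01, 3.14, 3.14, 3.14].

INTERFACE

Orientations are given as a unit quaternion [w, x, y, z].
In Python, from bench import telemetry, camera, ctrl, spotter gives the robot as it stands.
- The arm moves only by the tool send_rows, never from a script. Its argument "series" is a list of rows, each a list of 3 entries, a list of its own where there are three numbers: the turn, a rotation vector about the world's x, y, z in degrees, then the shift along the world's x, y, z in mm, then the closure, from -1 (fully open) to 1 (shut), so that 0 is half open. In form: [[[rx, ry, rz], [dx, dy, dz], gripper], ...]. A call has 1 to 10 rows; each row is the pose to reach, as a shift and turn from the pose commanded when the call began; what a row does not reach only later rows make up. A row lasts 1/8 s, in which the tool goes at most 62.5 mm and 10.7 degrees, less where a joint would pass 70% of its speed; a pose out of reach is approached as far as the arm can. A call with a gripper value outside its range is refused whole. The fingers move at their own pace and stop on an object; the grip force is fixed at half the most. Time passes only in rows, so rows that repeat a pose let the fingers close. It gives the time, the measured TCP pose, the force, the opening and the grip force at its end, in the units of the state.
- telemetry.get_obs(): the state, without advancing time (a new reading comes with each control period).
- camera(name): name is "side" or "top"; returns a dict with "pixels" (480x640x3 uint8, red, green, blue), "camera_matrix" (3x3 intrinsics, pixels), "dist_coeffs" ([k1, k2, p1, p2, k3] as OpenCV has them; the pictures are not rectified), "xyz" and "orientation" of the camera in the world. Camera axes: x right, y up, looking along -z (the intrinsics and any distortion apply to the point x, -y, -z); pixel columns grow to the right and rows downward; lengths in m; the calibration is good to about 2 mm. A picture is of the moment at which its call begins. There is no depth.
- ctrl.hand_in(): hands the job in; it is judged then, once.
Trained networks look in the newest picture that a camera, given by its name, has taken for a name from the list of things; names that differ only in an ending like _2 or _b are one class to them, and where a whole thing is asked for, a point or a joint stands for the part that bears it (a point fixed in the world has none). Each returns a list of dicts, best first, with "conf" (0 to 1); they miss things now and then, are a little off and sometimes report something else, mostly with a low value. They report only what shows in the picture. A call takes as long as a camera call.
- spotter.boxes_of(thing, camera): "xyz" ([x, y, z] in m, in world coordinates, good to about 4 mm: the middle of the surface that is visible of it).
- spotter.landmark_of(thing, camera): "xyz" ([x, y, z] in m, in world coordinates, good to about 4 mm: a listed point, or the origin of a listed thing).
The state is a dict: "time_s": time; "q": joint angles; "dq": joint speeds; "joint_efforts": joint torques, N m; "eef_pos": TCP position; "eef_rot": TCP orientation; "wrist_force": force on the tool from outside, world axes, zero at the start; "torque": the same for the moment, N m; "opening": opening from 0.0 (shut) to 1.0 (fully open); "grasp_force": force on a finger pad.
Only numpy, scipy, OpenCV 4.12 (cv2) and the standard library are available. Lean on these libraries where they do the work, as an engineer would, in place of code of your own. Each camera call takes 0.05 s, during which the arm holds its last target. There are 200 camera calls.

## Working session

There is one attempt and no reset: what is moved stays moved. The work goes in short steps, Python scripts to look and compute and a tool call to move; the robot and the scene stay as the last step left them, time stands still between calls to the robot, and variables do not carry over. Pictures are saved under pics/ and viewed, at most 10 in all, crops included, and the job is handed in when it is done.

Besides the shell and the picture viewer there is one more tool, called after "Call:" by a JSON object that holds its "fn" and its "kwargs". send_rows: Moves the arm, as the interface text tells. Its arguments: {"type":"object","properties":{"series":{"type":"array","items":{"type":"array"}}},"required":["series"]}

```bash
mkdir -p pics; ls
cat > h.py <<'E'
import numpy as np,cv2
from scipy.spatial.transform import Rotation as R
from bench import telemetry,camera,ctrl,spotter
def snap(n,f=None,crop=None,scale=1):
    c=camera(n)
    if f:
        im=c["pixels"][:,:,::-1]
        if crop: im=im[crop[1]:crop[3],crop[0]:crop[2]]
        cv2.imwrite(f,cv2.resize(im,None,fx=scale,fy=scale,interpolation=cv2.INTER_CUBIC))
    return c
def rot(c):
    q=c["orientation"]; return R.from_quat([q[1],q[2],q[3],q[0]]).as_matrix() if np.size(q)==4 else np.array(q)
def proj(c,P):
    p=(np.atleast_2d(P)-c["xyz"])@rot(c); p=p*[1,-1,-1]
    return cv2.projectPoints(p,np.zeros(3),np.zeros(3),np.array(c["camera_matrix"]),np.array(c["dist_coeffs"]))[0][:,0]
def ray(c,uv,z):
    n=cv2.undistortPoints(np.array(uv,float).reshape(-1,1,2),np.array(c["camera_matrix"]),np.array(c["dist_coeffs"]))[:,0]
    d=np.c_[n[:,0],-n[:,1],-np.ones(len(n))]@rot(c).T
    o=np.array(c["xyz"]); return o+d*((z-o[2])/d[:,2])[:,None]
E
python3 - <<'E'
from h import *
np.set_printoptions(precision=4,suppress=True)
for n in("top","side"):
    c=snap(n,f"pics/{n}0.png"); print(n,c["xyz"],rot(c)[:,2])
    for t in("lock","keyhole","cover_grip","key_bow","key_foot","key_stand","multimeter","mouse","hard_drive","solder","paste","yellow_driver","stick","marker_1"):
        for r in spotter.landmark_of(t,n)[:2]: print(t,np.round(r["xyz"],4),round(r["conf"],2),proj(c,r["xyz"])[0].round())
o=telemetry.get_obs();print(o)
E
```

```text
pics
top [ 0.2082 -0.1     1.4574] [-0.2005  0.0068  0.9797]
lock [0.4866 0.0857 0.0006] 0.89 [257. 248.]
keyhole [0.4858 0.0572 0.058 ] 0.96 [264. 245.]
cover_grip [0.4891 0.079  0.0701] 0.5 [256. 243.]
key_bow [ 0.5149 -0.2172  0.0821] 0.63 [355. 232.]
key_foot [ 0.5187 -0.2218  0.0048] 0.59 [355. 236.]
key_stand [ 0.5155 -0.2178 -0.0026] 0.64 [353. 238.]
multimeter [ 0.612  -0.3556  0.0046] 0.98 [396. 207.]
multimeter [ 0.5162 -0.2182  0.0061] 0.59 [354. 237.]
mouse [0.4861 0.0574 0.0583] 0.66 [264. 245.]
mouse [0.3548 0.1691 0.0058] 0.57 [229. 291.]
hard_drive [ 0.612  -0.5022 -0.0008] 0.83 [441. 206.]
solder [ 0.6335 -0.031  -0.0008] 0.67 [294. 203.]
paste [ 0.6388  0.0598 -0.0019] 0.75 [265. 202.]
paste [ 0.357  -0.242  -0.0003] 0.46 [363. 288.]
yellow_driver [ 0.3607 -0.24   -0.0008] 0.51 [362. 287.]
stick [ 0.6125 -0.4978  0.0015] 0.5 [440. 206.]
stick [ 0.6278 -0.2224  0.0026] 0.48 [354. 203.]
marker_1 [0.3342 0.2875 0.0023] 0.61 [191. 298.]
side [0.1234 0.7535 0.6369] [-0.3468  0.7807  0.5198]
lock [ 0.4889  0.0841 -0.0006] 0.92 [294. 305.]
keyhole [0.4898 0.0544 0.0591] 0.
[... 567 characters left out ...]
 235.]
yellow_driver [ 0.3604 -0.2413 -0.0002] 0.65 [390. 246.]
stick [ 0.63   -0.2136 -0.002 ] 0.61 [297. 231.]
marker_1 [0.3379 0.2874 0.0042] 0.87 [317. 393.]
marker_1 [ 0.6396  0.063  -0.0004] 0.44 [242. 283.]
{'time_s': 1.5, 'q': array([-1.3213,  0.1807,  1.607 , -0.    ,  1.3538, -0.2063]), 'dq': array([-0.0018, -0.0008, -0.0001, -0.0007, -0.0006,  0.0004]), 'joint_efforts': array([ -0.0015, -44.4838, -35.1673,  -0.0004,   0.0006,   0.    ]), 'eef_pos': array([ 0.2531, -0.5163,  0.2313]), 'eef_rot': array([ 0.    ,  0.9741,  0.2259, -0.    ]), 'wrist_force': array([0.3522, 0.0407, 0.3932]), 'torque': array([-0.0096,  0.0042, -0.0427]), 'grasp_force': 0.0, 'opening': 1.0031613333251321}
```

Run:
```python
import cv2,numpy as np
t=cv2.imread("pics/top0.png");s=cv2.imread("pics/side0.png")
r=lambda im,x,y,w,h:cv2.resize(im[y:y+h,x:x+w],(400,300),interpolation=cv2.INTER_CUBIC)
cv2.imwrite("pics/m0.png",np.vstack([np.hstack([r(t,225,215,80,60),r(t,315,205,80,60)]),np.hstack([r(s,250,235,100,75),r(s,300,185,80,60)])]))
```

```text
(no output)
```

View pics/m0.png

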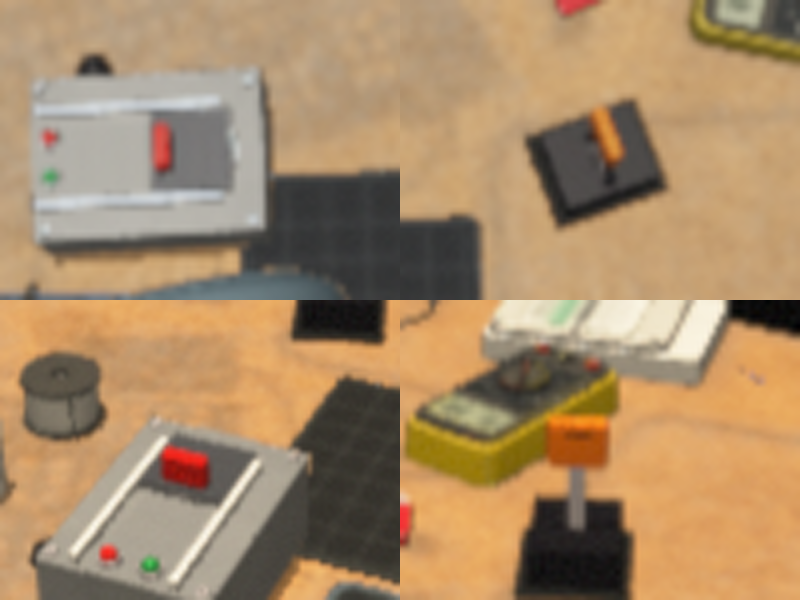

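View pics/top0.png

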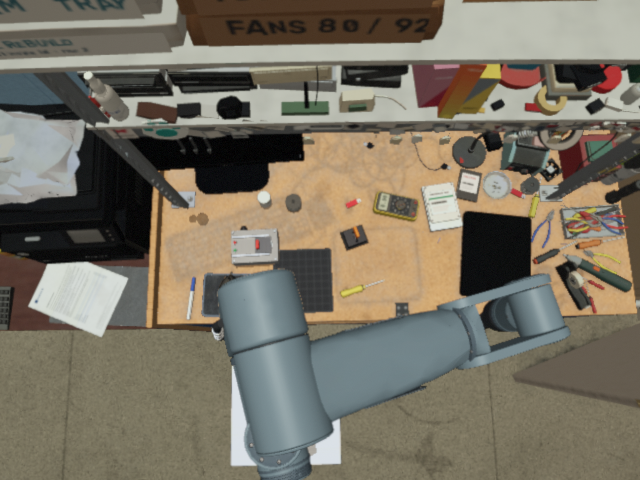

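```bash
cat >> h.py <<'E'
def blob(c,uv,kind,r=45):
    im=c["pixels"].astype(int); h=cv2.cvtColor(c["pixels"],cv2.COLOR_RGB2HSV).astype(int)
    H,S,V=h[...,0],h[...,1],h[...,2]
    m={"red":((H<5)|(H>174))&(S>150)&(V>90),"orange":(H>=6)&(H<14)&(S>190)&(V>120)}[kind].astype(np.uint8)
    k=np.zeros_like(m); u,v=map(int,uv); k[v-r:v+r,u-r:u+r]=1; m=m*k
    n,l,st,ce=cv2.connectedComponentsWithStats(m)
    i=1+np.argmin([np.hypot(*(ce[j]-uv))-st[j,4]*.2 for j in range(1,n)])
    p=np.argwhere(l==i)[:,::-1].astype(float); return p
def tri(ca,a,cb,b):
    o1=np.array(ca["xyz"]);o2=np.array(cb["xyz"]);d1=ray(ca,a,0)[0]-o1;d2=ray(cb,b,0)[0]-o2
    d1/=np.linalg.norm(d1);d2/=np.linalg.norm(d2)
    s=np.linalg.lstsq(np.c_[d1,-d2],o2-o1,rcond=None)[0];A=o1+s[0]*d1;B=o2+s[1]*d2
    return (A+B)/2,np.linalg.norm(A-B)
E
python3 - <<'E'
from h import *
np.set_printoptions(precision=4,suppress=True)
C={n:camera(n) for n in("top","side")}
for nm,k,P,z in(("grip","red",[.488,.074,.074],.083),("bow","orange",[.515,-.219,.079],.094)):
    b={}
    for n in C:
        p=blob(C[n],proj(C[n],P)[0],k);b[n]=p.mean(0)
        print(nm,n,len(p),p.mean(0),p.min(0),p.max(0),ray(C[n],[p.mean(0)],P[2])[0])
        if n=="top":
            w=ray(C[n],p,z)[:,:2];w-=w.mean(0);e=np.linalg.eigh(w.T@w)[1][:,1];print("yaw",np.degrees(np.arctan2(e[1],e[0])))
    print("tri",tri(C["top"],[b["top"]],C["side"],[b["side"]]))
lsd=cv2.createLineSegmentDetector()
for n,(x,y,w,h) in(("top",(225,215,80,60)),("side",(245,225,110,95)),("top",(335,220,40,35))):
    g=cv2.resize(cv2.cvtColor(C[n]["pixels"],cv2.COLOR_RGB2GRAY)[y:y+h,x:x+w],None,fx=4,fy=4,interpolation=cv2.INTER_CUBIC)
    for l in lsd.detect(g)[0][:,0]:
        a=(l.reshape(2,2)+.5)/4-.5+[x,y]
        if np.hypot(*(a[0]-a[1]))<10: continue
        W=ray(C[n],a,.06 if x<300 else .028)[:,:2];d=W[1]-W[0]
        print(n,a.round(1).ravel(),W.round(4).ravel(),"len%.3f"%np.hypot(*d),"ang%.1f"%((np.degrees(np.arctan2(d[1],d[0]))+45)%90-45))
E
```

```text
grip top 23 [257. 244.] [256. 240.] [258. 248.] [0.4858 0.0758 0.074 ]
yaw -179.43575715256748
grip side 95 [295.8947 276.3368] [290. 272.] [301. 281.] [0.4846 0.0759 0.074 ]
tri (array([0.4853, 0.0757, 0.0738]), np.float64(0.001088048281980361))
bow top 2 [354.  230.5] [354. 230.] [354. 231.] [ 0.5203 -0.2139  0.079 ]
yaw 178.01507184343706
bow side 89 [335.0674 213.4607] [330. 210.] [341. 217.] [ 0.5136 -0.2159  0.079 ]
tri (array([ 0.5168, -0.2148,  0.0798]), np.float64(0.0068448696279221075))
top [277.5 259.2 277.1 238.8] [0.4413 0.0159 0.5034 0.0172] len0.062 ang1.2
top [232.3 262.8 277.  260.5] [0.4329 0.1509 0.4371 0.0177] len0.133 ang1.8
top [252.3 236.2 263.2 236.5] [0.5128 0.092  0.5114 0.0589] len0.033 ang-2.3
top [276.8 239.1 275.8 228.2] [0.5025 0.0179 0.5363 0.021 ] len0.034 ang5.3
top [270.1 252.4 255.7 252.7] [0.4621 0.0382 0.4622 0.0813] len0.043 ang-0.3
top [278.8 249.7 304.2 248.6] [ 0.4698  0.0121  0.4717 -0.0642] len0.076 ang1.4
top [278.4 231.4 279.4 249.4] [0.5263 0.0132 0.4708 0.0102] len0.056 ang3.1
top [272.1 264.3 235.9 266.5] [0.4259 0.0323 0.4216 0.14  ] 
[... 2054 characters left out ...]
4 300.6 311. ] [0.5001 0.1602 0.4326 0.1591] len0.068 ang0.9
side [259.4 299.6 270.1 302.7] [0.5259 0.1621 0.5007 0.1617] len0.025 ang0.8
side [303.4 270.2 313.1 272.5] [0.4887 0.0314 0.4649 0.0304] len0.024 ang2.4
top [346.2 250.4 339.1 232.2] [ 0.4697 -0.192   0.5275 -0.172 ] len0.061 ang19.0
top [368.2 242.3 346.  250.3] [ 0.4938 -0.2606  0.47   -0.1914] len0.073 ang19.0
top [339.8 231.8 353.2 226.7] [ 0.5284 -0.174   0.544  -0.216 ] len0.045 ang20.4
top [361.6 224.4 368.5 242.5] [ 0.5508 -0.2424  0.493  -0.2614] len0.061 ang18.2
top [348.5 246.2 365.5 239.9] [ 0.4826 -0.1995  0.5014 -0.2525] len0.056 ang19.5
top [343.2 232.6 348.1 245.6] [ 0.5259 -0.1846  0.4845 -0.1984] len0.044 ang18.5
```

Call:
{"fn": "send_rows", "kwargs": {"series": [[[0,0,16],[23,59,0],-1],[[0,0,31],[46,118,0],-1],[[0,0,47],[70,178,0],-1],[[0,0,62],[93,237,0],-1],[[0,0,78],[116,296,0],-1],[[0,0,94],[139,355,0],-1],[[0,0,109],[162,414,0],-1],[[0,0,125],[186,474,-20],-1],[[0,0,140],[209,533,-50],-1],[[0,0,156],[232,592,-81],-1]]}}

```text
time_s: 2.85
eef_pos: [0.4772, 0.0547, 0.1621]
eef_rot: [0.001, 0.391, 0.92, 0.0]
wrist_force: [0.8, -1.2, 1.4]
opening: 0.998
grasp_force: 0.0
```

Call:
{"fn": "send_rows", "kwargs": {"series": [[[0,0,0],[0,0,0],-1],[[0,0,0],[0,0,0],-1],[[0,0,0],[0,0,0],-1],[[0,0,0],[0,0,0],-1],[[0,0,0],[0,0,0],-1],[[0,0,0],[0,0,0],-1]]}}

```text
time_s: 3.6
eef_pos: [0.4762, 0.0523, 0.1623]
eef_rot: [0.0, 0.395, 0.919, 0.0]
wrist_force: [-0.4, -0.6, 0.1]
opening: 0.998
grasp_force: 0.0
```

```bash
cat >> h.py <<'E'
def st():
    o=telemetry.get_obs();q=o["eef_rot"];M=R.from_quat([q[1],q[2],q[3],q[0]]).as_matrix()
    print("t%.2f"%o["time_s"],"p",o["eef_pos"].round(4),"yaw %.2f"%np.degrees(np.arctan2(M[1,0],M[0,0])),"z",M[:,2].round(3),"F",o["wrist_force"].round(2),"T",o["torque"].round(3),"op %.3f gf %.1f"%(o["opening"],o["grasp_force"]),"q6 %.2f"%o["q"][5])
    return o
E
python3 -c "
from h import *
st()"
```

```text
t3.60 p [0.4762 0.0523 0.1623] yaw 133.49 z [ 0. -0. -1.] F [-0.37 -0.63  0.08] T [-0.024  0.     0.012] op 0.998 gf 0.0 q6 -0.90
```

Call:
{"fn": "send_rows", "kwargs": {"series": [[[0,0,10],[9,23,0],-1],[[0,0,20],[9,23,0],-1],[[0,0,30],[9,23,-15],-1],[[0,0,40],[9,23,-30],-1],[[0,0,48.5],[9,23,-50],-1],[[0,0,48.5],[9,23,-70],-1],[[0,0,48.5],[9,23,-85],-1],[[0,0,48.5],[9,23,-94],-1],[[0,0,48.5],[9,23,-94],-1]]}}

```text
time_s: 4.72
eef_pos: [0.4848, 0.0757, 0.0676]
eef_rot: [-0.001, -0.018, 1.0, 0.0]
wrist_force: [-0.1, 0.6, -0.6]
opening: 0.999
grasp_force: 0.0
```

Call:
{"fn": "send_rows", "kwargs": {"series": [[[0,0,0],[0,0,0],1],[[0,0,0],[0,0,0],1],[[0,0,0],[0,0,0],1],[[0,0,0],[0,0,0],1],[[0,0,0],[0,0,0],1],[[0,0,0],[0,0,0],1],[[0,0,0],[0,0,0],1],[[0,0,0],[0,0,0],1]]}}

```text
time_s: 5.72
eef_pos: [0.4853, 0.0757, 0.0685]
eef_rot: [0.0, -0.018, 1.0, -0.0]
wrist_force: [-3.1, 0.5, 5.3]
opening: 0.086
grasp_force: 61.2
```

```bash
python3 -c "
from h import *
st()"
```

```text
t5.72 p [0.4853 0.0757 0.0685] yaw -177.95 z [ 0. -0. -1.] F [-3.08  0.5   5.25] T [-0.019  0.312 -0.077] op 0.086 gf 61.2 q6 -1.69
```

Call:
{"fn": "send_rows", "kwargs": {"series": [[[0,0,0],[-0.3,8,0],1],[[0,0,0],[-0.6,18,0],1],[[0,0,0],[-1,28,0],1],[[0,0,0],[-1.3,36,0],1],[[0,0,0],[-1.4,41,0],1],[[0,0,0],[-1.5,43,0],1],[[0,0,0],[-1.5,44,0],1],[[0,0,0],[-1.6,45,0],1],[[0,0,0],[-1.6,46,0],1],[[0,0,0],[-1.6,46,0],1]]}}

```text
time_s: 6.98
eef_pos: [0.4838, 0.1199, 0.0684]
eef_rot: [-0.0, -0.018, 1.0, -0.002]
wrist_force: [-2.6, -9.1, 6.1]
opening: 0.087
grasp_force: 61.2
```

```bash
python3 -c "
from h import *
st()"
```

```text
t6.97 p [0.4838 0.1199 0.0684] yaw -177.92 z [-0.    -0.003 -1.   ] F [-2.63 -9.12  6.13] T [-1.519  0.349 -0.045] op 0.087 gf 61.2 q6 -1.60
```

Call:
{"fn": "send_rows", "kwargs": {"series": [[[0,0,0],[0,2,0],1],[[0,0,0],[0,2,0],1]]}}

```text
time_s: 7.22
eef_pos: [0.4838, 0.1201, 0.0684]
eef_rot: [-0.0, -0.018, 1.0, -0.003]
wrist_force: [-2.8, -17.6, 6.5]
opening: 0.086
grasp_force: 61.4
```

Call:
{"fn": "send_rows", "kwargs": {"series": [[[0,0,0],[0,0,0],-1],[[0,0,0],[0,-2,0],-1],[[0,0,0],[0,-2,0],-1],[[0,0,0],[0,-2,0],-1],[[0,0,0],[0,-2,0],-1],[[0,0,0],[0,-2,30],-1],[[0,0,0],[0,-2,80],-1],[[0,0,0],[0,-2,95],-1]]}}

```text
time_s: 8.22
eef_pos: [0.4855, 0.1219, 0.1664]
eef_rot: [0.003, -0.018, 1.0, 0.0]
wrist_force: [-0.2, -0.6, -0.5]
opening: 1.001
grasp_force: 0.0
```

```bash
python3 -c "
from h import *
st()"
```

```text
t8.22 p [0.4855 0.1219 0.1664] yaw -177.94 z [ 0.006  0.    -1.   ] F [-0.24 -0.57 -0.48] T [-0.04  -0.023 -0.041] op 1.001 gf 0.0 q6 -1.60
```

Call:
{"fn": "send_rows", "kwargs": {"series": [[[0,0,3],[5,-50,0],-1],[[0,0,6],[10,-100,0],-1],[[0,0,9],[15,-150,0],-1],[[0,0,12],[20,-200,0],-1],[[0,0,15],[25,-255,0],-1],[[0,0,17],[30,-310,0],-1],[[0,0,17],[30.5,-341,0],-1],[[0,0,17],[30.5,-341,0],-1],[[0,0,17],[30.5,-341,0],-1]]}}

```text
time_s: 9.35
eef_pos: [0.5136, -0.2183, 0.1623]
eef_rot: [-0.001, -0.165, 0.986, 0.001]
wrist_force: [0.3, -0.2, 0.3]
opening: 0.996
grasp_force: 0.0
```

Run:
```python
from h import *
st()
C={n:camera(n) for n in("top","side")}
ims=[]
for n,P in(("top",(.487,.08,.06)),("side",(.487,.08,.06)),("top",(.516,-.219,.1)),("side",(.516,-.219,.1))):
    u,v=proj(C[n],P)[0].astype(int);ims.append(cv2.resize(C[n]["pixels"][v-30:v+30,u-40:u+40,::-1],(400,300),interpolation=cv2.INTER_CUBIC))
cv2.imwrite("pics/m1.png",np.vstack([np.hstack(ims[:2]),np.hstack(ims[2:])]))
for n in C:
    for t in("keyhole","cover_grip","key_bow","key_foot","key_stand"):
        for r in spotter.landmark_of(t,n)[:1]: print(n,t,np.round(r["xyz"],4),round(r["conf"],2))
```

```text
t9.35 p [ 0.5136 -0.2183  0.1623] yaw -160.96 z [-0.001  0.001 -1.   ] F [ 0.29 -0.23  0.34] T [ 0.062 -0.053 -0.006] op 0.996 gf 0.0 q6 -2.52
top keyhole [0.4861 0.0573 0.0577] 0.73
top cover_grip [0.4869 0.1205 0.0741] 0.83
top key_bow [ 0.5146 -0.2172  0.0829] 0.58
top key_foot [ 0.5195 -0.2221  0.0063] 0.62
top key_stand [ 0.5172 -0.2194 -0.0012] 0.5
side keyhole [0.4862 0.057  0.0637] 0.77
side cover_grip [0.4895 0.1165 0.0726] 0.9
side key_bow [0.4877 0.0573 0.0582] 0.41
side key_foot [ 0.5149 -0.2214  0.0091] 0.43
side key_stand [ 0.5154 -0.2187  0.0007] 0.74
```

View pics/m1.png

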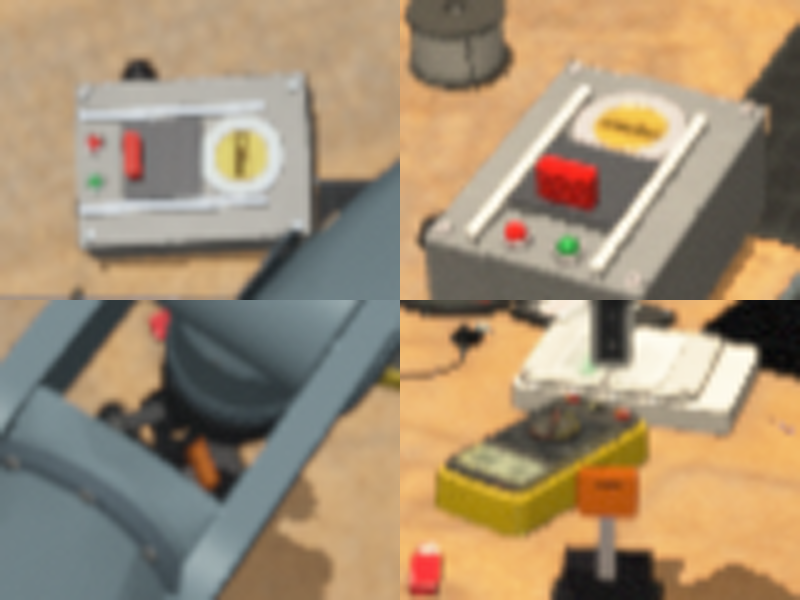

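Call:
{"fn": "send_rows", "kwargs": {"series": [[[0,0,0],[2.2,-1,-15],-1],[[0,0,0],[2.2,-1,-40],-1],[[0,0,0],[2.2,-1,-70],-1],[[0,0,0],[2.2,-1,-95],-1],[[0,0,0],[2.2,-1,-102],-1],[[0,0,0],[2.2,-1,-102],-1],[[0,0,0],[2.2,-1,-102],-1]]}}

```text
time_s: 10.82
eef_pos: [0.517, -0.2208, 0.0621]
eef_rot: [0.001, -0.165, 0.986, -0.001]
wrist_force: [0.5, 0.1, 0.9]
opening: 1.001
grasp_force: 0.0
```

Call:
{"fn": "send_rows", "kwargs": {"series": [[[0,0,0],[0,0,0],1],[[0,0,0],[0,0,0],1],[[0,0,0],[0,0,0],1],[[0,0,0],[0,0,0],1],[[0,0,0],[0,0,0],1],[[0,0,0],[0,0,0],1],[[0,0,0],[0,0,0],1]]}}

```text
time_s: 11.7
eef_pos: [0.5163, -0.2202, 0.0613]
eef_rot: [0.0, -0.165, 0.986, 0.0]
wrist_force: [-0.4, 1.5, 4.2]
opening: 0.094
grasp_force: 59.2
```

```bash
python3 -c "
from h import *
st()"
```

```text
t11.70 p [ 0.5163 -0.2202  0.0613] yaw -160.95 z [ 0.  0. -1.] F [-0.42  1.5   4.2 ] T [ 0.246  0.153 -0.051] op 0.094 gf 59.2 q6 -2.52
```

Call:
{"fn": "send_rows", "kwargs": {"series": [[[0,0,0],[0,0,10],1],[[0,0,0],[0,0,30],1],[[0,0,0],[0,0,55],1],[[0,0,0],[0,0,85],1],[[0,0,-3],[-5,40,95],1],[[0,0,-6],[-10,90,95],1],[[0,0,-9],[-15,140,95],1],[[0,0,-12],[-20,190,95],1],[[0,0,-15],[-25,240,95],1],[[0,0,-17],[-30,277.5,95],1]]}}

```text
time_s: 12.95
eef_pos: [0.4859, 0.0591, 0.1566]
eef_rot: [0.0, -0.018, 1.0, -0.0]
wrist_force: [0.5, -0.3, -1.6]
opening: 0.097
grasp_force: 58.7
```

Call:
{"fn": "send_rows", "kwargs": {"series": [[[0,0,0],[0,0,0],1],[[0,0,0],[0,0,0],1],[[0,0,0],[0,0,0],1]]}}

```text
time_s: 13.32
eef_pos: [0.4866, 0.0561, 0.1563]
eef_rot: [0.0, -0.017, 1.0, -0.0]
wrist_force: [0.1, -0.3, -0.2]
opening: 0.102
grasp_force: 58.7
```

Run:
```python
from h import *
st()
C={n:camera(n) for n in("top","side")}
ims=[]
for n,P in(("side",(.487,.06,.09)),):
    u,v=proj(C[n],P)[0].astype(int);ims.append(cv2.resize(C[n]["pixels"][v-50:v+50,u-65:u+65,::-1],(780,600),interpolation=cv2.INTER_CUBIC));print(u-65,v-50)
cv2.imwrite("pics/m2.png",ims[0])
for n in C:
    for t in("keyhole","key_bow","key_foot"):
        for r in spotter.landmark_of(t,n)[:1]: print(n,t,np.round(r["xyz"],4),round(r["conf"],2))
```

```text
t13.32 p [0.4866 0.0561 0.1563] yaw -178.03 z [ 0. -0. -1.] F [ 0.12 -0.33 -0.22] T [-0.001  0.103 -0.03 ] op 0.102 gf 58.7 q6 -1.73
232 216
top keyhole [0.4858 0.0574 0.0604] 0.75
side keyhole [0.4873 0.0571 0.0595] 0.78
side key_bow [0.4895 0.0597 0.1754] 0.7
side key_foot [0.4856 0.0557 0.102 ] 0.67
```

View pics/m2.png

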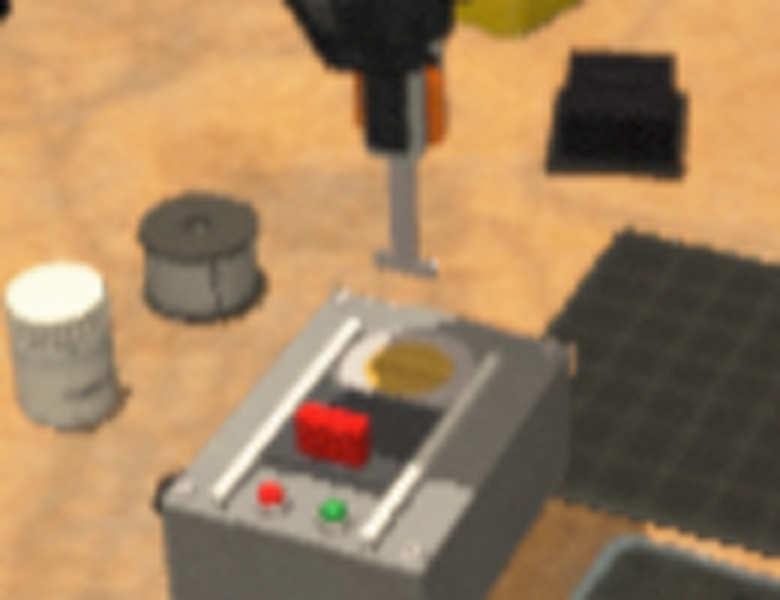

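Run:
```python
from h import *
c=camera("side")
g=lambda x,y:(232+(x+.5)/6-.5,216+(y+.5)/6-.5)
print("foot",ray(c,[g(376,258),g(437,270)],.105),ray(c,[g(406,270)],.103))
print("disc",ray(c,[g(413,367)],.06))
print("pred foot/hole px",[(np.array(p)-[231.6,215.6])*6 for p in proj(c,[[.4866,.0561,.103],[.4863,.0573,.06],[.4866,.0571,.1754]])])
# disc segmentation: brass yellow in both
for n in("side","top"):
    c=camera(n);h=cv2.cvtColor(c["pixels"],cv2.COLOR_RGB2HSV).astype(int)
    u,v=proj(c,[.4863,.0573,.06])[0].astype(int)
    s=h[v-14:v+14,u-16:u+16];m=(s[...,0]>18)&(s[...,0]<32)&(s[...,1]>90)
    m=cv2.morphologyEx(m.astype(np.uint8),cv2.MORPH_OPEN,np.ones((3,3)))
    p=np.argwhere(m)[:,::-1]+[u-16,v-14]
    if len(p)>9:
        hu=cv2.convexHull(p.astype(np.float32));mm=cv2.moments(hu)
        print(n,len(p),p.mean(0),ray(c,[[mm["m10"]/mm["m00"],mm["m01"]/mm["m00"]]],.06))
```

```text
foot [[0.49717662 0.05681337 0.105     ]
 [0.47369606 0.05476744 0.105     ]] [[0.4852084  0.05668335 0.103     ]]
disc [[0.48374617 0.05638522 0.06      ]]
pred foot/hole px [array([403.15984275, 268.18084433]), array([405.58536555, 366.56873765]), array([396.29629661,  96.28826971])]
side 83 [299.63855422 277.08433735] [[0.48489163 0.05823043 0.06      ]]
top 12 [267.  245.5] [[0.48344248 0.04750334 0.06      ]]
```

Call:
{"fn": "send_rows", "kwargs": {"series": [[[0,0,0],[-1,1.2,-10],1],[[0,0,0],[-1,1.2,-25],1],[[0,0,0],[-1,1.2,-35],1],[[0,0,0],[-1,1.2,-40],1],[[0,0,0],[-1,1.2,-42],1],[[0,0,0],[-1,1.2,-44],1],[[0,0,0],[-1,1.2,-45],1],[[0,0,0],[-1,1.2,-46],1],[[0,0,0],[-1,1.2,-47],1],[[0,0,0],[-1,1.2,-47],1]]}}

```text
time_s: 15.12
eef_pos: [0.4854, 0.0582, 0.1091]
eef_rot: [0.0, -0.018, 1.0, -0.0]
wrist_force: [0.2, -1.9, -0.2]
opening: 0.099
grasp_force: 58.7
```

```bash
python3 -c "
from h import *
st()"
```

```text
t15.12 p [0.4854 0.0582 0.1091] yaw -177.96 z [ 0. -0. -1.] F [ 0.24 -1.9  -0.18] T [-0.558 -0.165 -0.063] op 0.099 gf 58.7 q6 -1.73
```

Call:
{"fn": "send_rows", "kwargs": {"series": [[[0,0,0],[0,-0.8,0],1],[[0,0,0],[0,-0.8,-1],1],[[0,0,0],[0,-0.8,-2],1],[[0,0,0],[0,-0.8,-3],1],[[0,0,0],[0,-0.8,-4],1],[[0,0,0],[0,-0.8,-5],1],[[0,0,0],[0,-0.8,-5],1]]}}

```text
time_s: 16.0
eef_pos: [0.4854, 0.0577, 0.1046]
eef_rot: [0.0, -0.018, 1.0, 0.0]
wrist_force: [-2.1, 0.7, 4.9]
opening: 0.094
grasp_force: 59.7
```

```bash
python3 -c "
from h import *
st()"
```

```text
t16.00 p [0.4854 0.0577 0.1046] yaw -177.95 z [ 0.  0. -1.] F [-2.14  0.75  4.89] T [0.085 0.425 0.133] op 0.094 gf 59.7 q6 -1.73
```

Call:
{"fn": "send_rows", "kwargs": {"series": [[[0,0,-8],[0,0,0],1],[[0,0,-16],[0,0,0],1],[[0,0,-22],[0,0,-0.5],1],[[0,0,-24],[0,0,-1],1],[[0,0,-24],[0,0,-2],1],[[0,0,-24],[0,0,-3],1],[[0,0,-24],[0,0,-4],1]]}}

```text
time_s: 16.88
eef_pos: [0.4852, 0.0576, 0.1]
eef_rot: [-0.0, 0.19, 0.982, -0.0]
wrist_force: [-0.2, -1.6, 0.2]
opening: 0.101
grasp_force: 58.9
```

```bash
python3 -c "
from h import *
st()"
```

```text
t16.88 p [0.4852 0.0576 0.1   ] yaw 158.08 z [-0.  0. -1.] F [-0.24 -1.62  0.21] T [-0.027  0.084 -0.01 ] op 0.101 gf 58.9 q6 -1.31
```

Call:
{"fn": "send_rows", "kwargs": {"series": [[[0,0,0],[0,0,-2],1],[[0,0,0],[0,0,-4],1],[[0,0,0],[0,0,-6],1],[[0,0,0],[0,0,-8],1],[[0,0,0],[0,0,-10],1],[[0,0,0],[0,0,-11.5],1],[[0,0,0],[0,0,-11.5],1]]}}

```text
time_s: 17.75
eef_pos: [0.4854, 0.0576, 0.0889]
eef_rot: [0.0, 0.19, 0.982, -0.0]
wrist_force: [-1.7, -0.0, 2.8]
opening: 0.097
grasp_force: 59.7
```

```bash
python3 -c "
from h import *
st()"
```

```text
t17.75 p [0.4854 0.0576 0.0889] yaw 158.04 z [ 0. -0. -1.] F [-1.66 -0.02  2.84] T [-0.116  0.28  -0.019] op 0.097 gf 59.7 q6 -1.31
```

Call:
{"fn": "send_rows", "kwargs": {"series": [[[0,0,8],[0,0,0.5],1],[[0,0,16],[0,0,0.5],1],[[0,0,24],[0,0,0.5],1],[[0,0,32],[0,0,0],1],[[0,0,40],[0,0,0],1],[[0,0,46],[0,0,-0.5],1],[[0,0,48],[0,0,-1],1],[[0,0,48],[0,0,-2],1],[[0,0,48],[0,0,-3],1],[[0,0,48],[0,0,-4],1]]}}

```text
time_s: 19.0
eef_pos: [0.4857, 0.0574, 0.0847]
eef_rot: [0.0, -0.225, 0.974, -0.0]
wrist_force: [1.2, -3.7, 0.9]
opening: 0.095
grasp_force: 59.1
```

```bash
python3 -c "
from h import *
st()"
```

```text
t19.00 p [0.4857 0.0574 0.0847] yaw -153.99 z [ 0.001 -0.    -1.   ] F [ 1.16 -3.69  0.86] T [-0.835 -0.455 -0.027] op 0.095 gf 59.1 q6 -2.15
```

Call:
{"fn": "send_rows", "kwargs": {"series": [[[0,0,0],[0,0,-2],1],[[0,0,0],[0,0,-4],1],[[0,0,0],[0,0,-6],1],[[0,0,0],[0,0,-8],1],[[0,0,0],[0,0,-10],1],[[0,0,0],[0,0,-11.5],1],[[0,0,0],[0,0,-13],1],[[0,0,0],[0,0,-14],1],[[0,0,0],[0,0,-14],1]]}}

```text
time_s: 20.12
eef_pos: [0.486, 0.0575, 0.073]
eef_rot: [0.0, -0.226, 0.974, -0.0]
wrist_force: [-4.8, -3.8, 25.0]
opening: 0.098
grasp_force: 62.8
```

```bash
python3 -c "
from h import *
st()"
```

```text
t20.12 p [0.486  0.0575 0.073 ] yaw -153.93 z [ 0.001 -0.001 -1.   ] F [-4.77 -3.78 24.98] T [-0.901  1.236 -0.029] op 0.098 gf 62.8 q6 -2.15
```

Call:
{"fn": "send_rows", "kwargs": {"series": [[[0,0,-10],[0,0,2.5],1],[[0,0,-20],[0,0,2.5],1],[[0,0,-30],[0,0,2.5],1],[[0,0,-40],[0,0,2.5],1],[[0,0,-50],[0,0,2.5],1],[[0,0,-60],[0,0,2.5],1],[[0,0,-70],[0,0,2.5],1],[[0,0,-80],[0,0,2.5],1],[[0,0,-90],[0,0,2.5],1],[[0,0,-100],[0,0,2.5],1]]}}

```text
time_s: 21.38
eef_pos: [0.4861, 0.0589, 0.0733]
eef_rot: [0.0, 0.604, 0.797, 0.002]
wrist_force: [5.0, 2.5, 1.1]
opening: 0.093
grasp_force: 59.1
```

```bash
python3 -c "
from h import *
st()"
```

```text
t21.38 p [0.4861 0.0589 0.0733] yaw 105.70 z [ 0.002  0.002 -1.   ] F [5.02 2.55 1.14] T [ 0.424 -1.071  0.107] op 0.093 gf 59.1 q6 -0.40
```

Call:
{"fn": "send_rows", "kwargs": {"series": [[[0,0,-5],[0,0,-0.5],1],[[0,0,-9],[0,0,-1],1],[[0,0,-12],[0,0,-1],1],[[0,0,-14],[0,0,-1],1],[[0,0,-14],[0,0,-1],1]]}}

```text
time_s: 22.0
eef_pos: [0.4867, 0.059, 0.0732]
eef_rot: [0.0, 0.695, 0.719, 0.002]
wrist_force: [2.7, 3.3, 8.0]
opening: 0.097
grasp_force: 60.2
```

```bash
python3 -c "
from h import *
st()"
```

```text
t22.00 p [0.4867 0.059  0.0732] yaw 92.01 z [ 0.003  0.002 -1.   ] F [2.7  3.32 8.05] T [ 0.544 -0.738  0.092] op 0.097 gf 60.2 q6 -0.16
```

Call:
{"fn": "send_rows", "kwargs": {"series": [[[0,0,-2],[0,0,0],1],[[0,0,-4],[0,0,0],1],[[0,0,-6],[0,0,0],1],[[0,0,-6],[0,0,0],1]]}}

```text
time_s: 22.5
eef_pos: [0.4869, 0.059, 0.0732]
eef_rot: [0.0, 0.731, 0.682, 0.002]
wrist_force: [3.5, 2.3, 7.3]
opening: 0.092
grasp_force: 60.2
```

```bash
python3 -c "
from h import *
st()"
```

```text
t22.50 p [0.4869 0.059  0.0732] yaw 86.03 z [ 0.004  0.002 -1.   ] F [3.5  2.3  7.33] T [ 0.588 -0.858  0.351] op 0.092 gf 60.2 q6 -0.06
```

Call:
{"fn": "send_rows", "kwargs": {"series": [[[0,0,0],[0,0,0],1],[[0,0,0],[0,0,0],1],[[0,0,0],[0,0,0],1],[[0,0,0],[0,0,0],1]]}}

```text
time_s: 23.0
eef_pos: [0.4869, 0.059, 0.0732]
eef_rot: [0.0, 0.731, 0.682, 0.002]
wrist_force: [3.8, 3.0, 6.6]
opening: 0.097
grasp_force: 60.2
```

Run:
```python
from h import *
st();c=camera("side");u,v=proj(c,(.487,.06,.09))[0].astype(int)
cv2.imwrite("pics/m3.png",cv2.resize(c["pixels"][v-50:v+50,u-65:u+65,::-1],(780,600),interpolation=cv2.INTER_CUBIC))
for r in spotter.landmark_of("key_bow","side")[:1]+spotter.landmark_of("cover_grip","side")[:1]: print(r)
```

```text
t23.00 p [0.4869 0.059  0.0732] yaw 86.05 z [ 0.004  0.002 -1.   ] F [3.85 3.01 6.65] T [ 0.604 -0.853  0.283] op 0.097 gf 60.2 q6 -0.06
{'xyz': [0.4887, 0.0576, 0.0913], 'conf': 0.42}
{'xyz': [0.49, 0.1156, 0.0703], 'conf': 0.93}
```

View pics/m3.png

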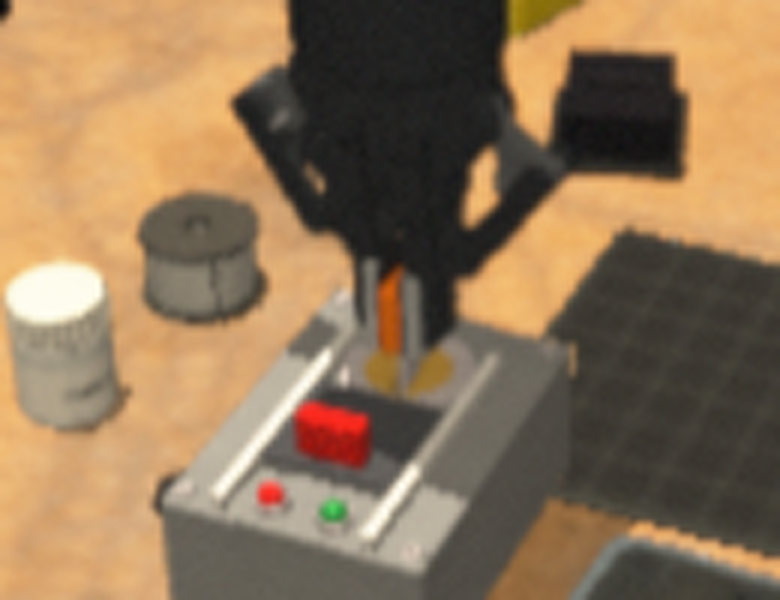

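Call:
{"fn": "send_rows", "kwargs": {"series": [[[0,0,-2],[0,0,0],1],[[0,0,-2],[0,0,0],1],[[0,0,-2],[0,0,0],1],[[0,0,-2],[0,0,0],1],[[0,0,-2],[0,0,0],1],[[0,0,-2],[0,0,0],1],[[0,0,-2],[0,0,0],1],[[0,0,-2],[0,0,0],1]]}}

```text
time_s: 24.15
eef_pos: [0.4869, 0.059, 0.0732]
eef_rot: [0.001, 0.743, 0.67, 0.002]
wrist_force: [4.5, 3.2, 6.6]
opening: 0.096
grasp_force: 60.4
```

```bash
python3 -c "
from h import *
o=st()
if o['torque'][2]>.2 and o['grasp_force']>50: print(ctrl.hand_in())"
```

```text
t24.15 p [0.4869 0.059  0.0732] yaw 84.09 z [ 0.004  0.002 -1.   ] F [4.48 3.25 6.57] T [ 0.584 -0.854  0.515] op 0.096 gf 60.4 q6 -0.02
the job is handed in; nothing more can be done
None
```

The cover is open at its end stop, and the key is fully home, turned a quarter turn clockwise against its stop and still gripped; I handed the job in at about 24 s, and the verdict was not shown.

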